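# Find the hidden notch and open the cold block

### The arm

A 7-joint arm with a two-finger parallel gripper is mounted at the origin on the work surface. World frame = base frame: x ahead of the robot, y to its left, z up, the work surface at z = 0. Lengths are in m, angles in rad, forces in N, time in s.
With the tool pointing down it reaches from about 0.425 to 0.925 m from the base axis. Payload 6.8 kg.
Tool frame: the origin (TCP) lies at the very end of the fingers, on their centre line; the grasp point (between the pads) lies 19 mm behind it; y points along the fingers, x is the direction in which the jaws open and shut, and the axes are right-handed (so a half turn about y gives the same grasp; the last joint's range is limited). The gripper opens to 85 mm and grips with 20 to 120 N. Pads are 22 mm wide; open, the fingers measure 114 mm over their backs; the gripper's body (76 mm by 85 mm) begins 54 mm behind the grasp point. The pads swing forward as they close: fully open they stand 13 mm farther back than shut.
Start: joints at [-1.223, 0.477, 0.022, 1.555, -0.011, 1.109, -0.083], TCP at [0.297, 0.606, 0.231] pointing down, gripper open.
Joint ranges: [-2.96, 2.96], [-0.34, 2.1], [-1.41, 1.46], [0.24, 2.44], [-1.37, 4.51], [0.17, 1.92], [-2.96, 2.96]. Speed limits (rad/s): [2.39, 2.39, 3.14, 3.14, 3.14, 3.14, 3.14].

### API

Orientations are given as a rotation vector (axis times angle).
In Python, from bench import r, imaging gives the robot as it stands.
- The arm moves only by the shell command python3 -m jog 'ROWS' [FORCE]. ROWS is text: rows parted by semicolons, each of 7 numbers parted by spaces: the turn, a rotation vector about the tool's x, y, z in degrees, then the shift along the tool's x, y, z in mm, then the opening, from 0 (shut) to 1 (fully open). A call has exactly 5 rows; each row shifts and turns the commanded pose from where the row before left it, along the tool's axes as they then stand; what a row does not reach is not made up. A row lasts 1/12 s, in which the tool goes at most 41.7 mm and 7.16 degrees, less where a joint would pass 70% of its speed; a pose out of reach is approached as far as the arm can. A call with a gripper value outside its range is refused whole. The fingers move at their own pace and stop on an object; FORCE is the grip in N (left out, the last holds). Time passes only in rows, so rows that do not move let the fingers close, or fill a call up. It gives the time, the measured TCP pose, the force and the opening at its end, in the units of the state.
- r.get_obs(): the state, without advancing time (a new reading comes with each control period).
- imaging.grab_frame(name): name is "scene" or "side" or "wrist"; returns a dict with "color" (420x560x3 uint8, red, green, blue), "z_map" (420x560 float32, m along the optical axis (not along the pixel's ray), 0 where there is no reading), "fx", "fy", "cx", "cy" (pixels), "k1" (the pictures are not rectified: a ray, as slopes to the right and down, at radius r is drawn at 1 + k1 r^2 times it, then the intrinsics apply), "world_to_cam" (4x4, takes a point from world to camera coordinates); the wrist camera has in their place "hand_eye" (4x4, takes a point from camera to tool coordinates, whose origin is the TCP and whose axes are the tool frame's). Camera axes: x right, y up, looking along -z (the intrinsics and any distortion apply to the point x, -y, -z); pixel columns grow to the right and rows downward; lengths in m; the calibration is good to about 2 mm. A picture is of the moment at which its call begins: read the wrist's pose just before it.
- r.hand_in(): hands the job in, once; it reports no verdict.
The state is a dict: "clock": time; "joints": joint angles; "qvel": joint speeds; "tau": joint torques, N m; "tcp_pos": TCP position; "orientation": TCP orientation; "contact_force": force on the tool from outside, world axes, zero at the start; "moment": the same for the moment, N m; "grip_width": finger opening in m.
Only numpy, scipy, OpenCV 4.12 (cv2) and the standard library are available. Lean on these libraries where they do the work, as an engineer would, in place of code of your own. Each camera call takes 0.05 s, during which the arm holds its last target.

### The job

The sample cold block is held shut by a blind index lock. Work the grey dial round by its yellow finger cup until you feel it drop into its hidden notch, then push the sliding cover all the way open by its black rib so the sample tubes are uncovered. Do not force the cover against the lock, and leave everything else on the bench where it is.

Things in the scene. Friction and masses are not known exactly. Their poses are not given: they have to be found in the camera images.
- coldblock: White cold block fixed to the bench, 190 (x) by 410 (y) mm; origin at the centre of its underside, z up. Along its y: a housing 75 mm tall (y 45 to 205 mm) carries the dial; the tube well (y -75 to 45 mm) lies under the cover; a flat deck 50 mm tall (y -205 to -75 mm), with side rails up to 64 mm and a black end stop, is where the cover parks when open.
- dial_axis (a point): Point on the grey dial's vertical turning axis, at the height of its upper face, 90 mm above the bench (cold block frame 0, 125, 90 mm). The dial is a disc of 158 mm diameter with a steel hub 36 mm wide and 10 mm tall. It turns endlessly either way with a steady drag of about 2 to 4 N felt at the cup, and stays where left.
- cup (a point): Centre of the floor of the yellow finger cup, on the dial's upper face 50 mm from its axis: an open ring 48 mm inside, 56 mm outside, 18 mm deep, rim 108 mm above the bench; the ring spins freely about its own centre. Closed fingertips put in it can swirl the dial round. Where the cup stands tells nothing of where the notch is.
- dial_hub (a point): Top of the hub, on the axis, 10 mm above the dial's face. The notch comes after 0.6 to 4.6 rad of turning clockwise (seen from above) from the start. There the drag vanishes and the dial jumps ahead by about 0.16 rad (8 mm at the cup), then sits; driving it on needs about 20 to 26 N at the cup. Let go, it centres itself. If overrun, turn back or go round again.
- cover (a joint): How far the sliding cover is open, m: 0 closed, 0.115 fully open at its stop. It slides level along the cold block's -y direction, away from the dial, with a drag of about 2 to 3 N, and stays where it is left. Unless the dial rests in its notch (within about 0.07 rad) it moves only 1 to 3 mm and is then blocked.
- cover_rib (a point): Middle of the top of the black rib on the blue cover: 90 mm long (along the cold block's x), 12 mm thick (along y), 26 mm tall; its top is 84.5 mm above the bench, the cover's upper face 58.5 mm. It moves with the cover. Between the rib and the dial's edge there is 84 mm of free room when closed.
- foam_rack: Bystander: white foam rack with lavender-capped tubes, 70 by 200 mm, 95 mm tall; origin at the centre of its underside.
- blue_rack: Bystander: blue rack with yellow-capped tubes, 80 by 160 mm, 92 mm tall; origin at the centre of its underside.
- reagent: Bystander: amber bottle, 60 mm wide, 130 mm tall; origin at the centre of its underside.
- wash_jar: Bystander: white jar with red cap, 64 mm wide, 80 mm tall; origin at the centre of its underside.
- clip_tray: Bystander: shallow white tray, 120 by 160 mm, 30 mm tall; origin at the centre of its underside.
- marker: Bystander: black marker lying flat, 130 mm long, 14 mm thick; origin at the centre of its underside.

How it is judged:
By the outcome, as a careful person would: the job done as asked, in the order asked, and still so for the second after the job is handed in, with the robot touching nothing.
It also fails if it takes over 67 s, if anything falls off the work surface, if the arm or the gripper's body presses on something with over 40 N, if the wrist force passes 120 N, or if a joint passes its speed limit or range.

## Working session

There is one attempt and no reset: what is moved stays moved. The work goes in short steps, Python scripts to look and compute and a shell command to move; the robot and the scene stay as the last step left them, time stands still between calls to the robot, and variables do not carry over. Pictures are saved under pics/ and viewed, and the job is handed in when it is done.

```bash
ls; mkdir -p pics
python3 - <<'E'
from bench import r, imaging
import cv2
print(r.get_obs())
for n in ["scene","side","wrist"]:
    f=imaging.grab_frame(n)
    cv2.imwrite(f"pics/{n}0.png",f["color"][:,:,::-1])
    print(n,{k:v for k,v in f.items() if k not in("color","z_map")}, (f["z_map"]>0).mean())
E
```

```text
pics
{'clock': 0.0, 'joints': array([-1.2231061 ,  0.47782226,  0.02232604,  1.5564585 , -0.01148076,
        1.10928709, -0.08309864]), 'qvel': array([ 0.00154816,  0.00160381,  0.00043306, -0.00039231, -0.00104506,
       -0.00128505, -0.0002092 ]), 'tau': array([ 8.69385949e-04, -5.96459770e+01,  1.60821039e+00, -2.81194675e+01,
        1.24683927e-02,  9.39139776e-03, -9.91118782e-06]), 'tcp_pos': array([0.29686579, 0.6055531 , 0.23030761]), 'orientation': array([-1.39211515, -0.86621478,  0.86864683]), 'contact_force': array([-0.1526736 ,  0.04779585, -0.6341592 ]), 'moment': array([-0.003211  ,  0.04705069,  0.01363648]), 'grip_width': 0.08531440598389364}
scene {'fx': 413.75330988298657, 'fy': 413.75330988298657, 'cx': 272.2593764600149, 'cy': 212.7903288021213, 'k1': -0.013694006123429343, 'world_to_cam': array([[-0.43455995,  0.90062169, -0.00618185,  0.23673421],
       [-0.75506453, -0.36056828,  0.54760211,  0.3702536 ],
       [ 0.49095336,  0.24263365,  0.83671603, -1.66838859],
       [ 0.        ,  0.        ,  0.        ,  1.        ]])} 0.9961989795918368
side {'fx'
[... 215 characters left out ...]
88623 ,  0.54239919,  0.83922157, -0.07980249],
       [-0.01494084, -0.83944671,  0.54323658, -1.57202275],
       [ 0.        ,  0.        ,  0.        ,  1.        ]])} 0.9958460884353741
wrist {'fx': 356.7797635501329, 'fy': 356.7797635501329, 'cx': 278.95855290345514, 'cy': 211.02503196596535, 'k1': -0.08869698053069339, 'hand_eye': array([[ 9.99999583e-01,  9.10780738e-04,  6.07807495e-05,
        -7.82830464e-04],
       [-1.78371134e-04,  2.60278790e-01, -9.65533490e-01,
        -1.43013437e-01],
       [-8.95209244e-04,  9.65533077e-01,  2.60278844e-01,
         6.51954126e-02],
       [ 0.00000000e+00,  0.00000000e+00,  0.00000000e+00,
         1.00000000e+00]])} 0.9961181972789116
```

View pics/scene0.png

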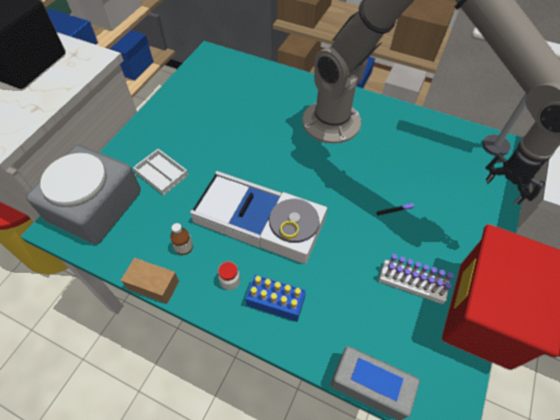

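View pics/side0.png

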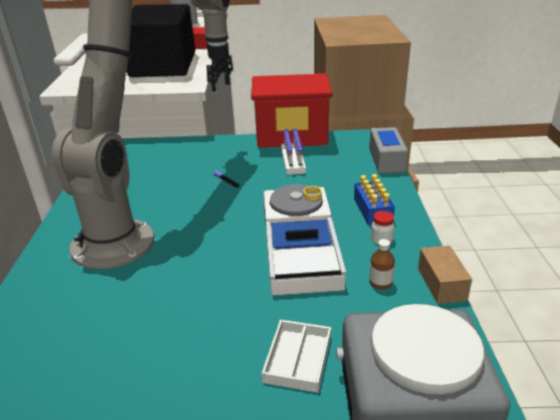

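View pics/wrist0.png

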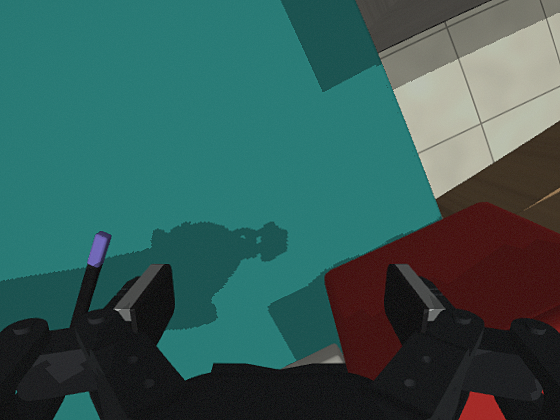

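The scene view shows the cold block centred near (260,215), with the dial at (295,218), the yellow cup at (289,229) and the black rib at (246,205). In the side view the dial is at (296,199), the cup at (312,194) and the rib at (302,235). The wrist view shows only the bench and the fingers.

```bash
cat > h.py <<'E'
from bench import r, imaging
import numpy as np, cv2
from scipy.spatial.transform import Rotation as R
def pix2cam(f,uv):
    uv=np.atleast_2d(np.asarray(uv,float))
    K=np.array([[f['fx'],0,f['cx']],[0,f['fy'],f['cy']],[0,0,1]])
    p=cv2.undistortPoints(uv.reshape(-1,1,2),K,np.array([f['k1'],0,0,0,0])).reshape(-1,2)
    return np.c_[p[:,0],-p[:,1],-np.ones(len(p))]
def c2w(f,obs=None):
    if 'world_to_cam' in f: return np.linalg.inv(f['world_to_cam'])
    T=np.eye(4);T[:3,:3]=R.from_rotvec(obs['orientation']).as_matrix();T[:3,3]=obs['tcp_pos']
    return T@f['hand_eye']
def onplane(f,uv,z,obs=None):
    T=c2w(f,obs);d=pix2cam(f,uv)@T[:3,:3].T;o=T[:3,3]
    return o+d*((z-o[2])/d[:,2])[:,None]
def depthpts(f,uv,obs=None):
    uv=np.atleast_2d(uv).astype(int);T=c2w(f,obs)
    z=f['z_map'][uv[:,1],uv[:,0]]
    return (pix2cam(f,uv)*z[:,None])@T[:3,:3].T+T[:3,3]
def w2pix(f,P,obs=None):
    T=np.linalg.inv(c2w(f,obs));p=np.atleast_2d(P)@T[:3,:3].T+T[:3,3]
    x=p[:,0]/-p[:,2];y=-p[:,1]/-p[:,2];s=1+f['k1']*(x*x+y*y)
    return np.c_[f['fx']*x*s+f['cx'],f['fy']*y*s+f['cy']]
def axes(obs): return R.from_rotvec(obs['orientation']).as_matrix()
E
python3 - <<'E'
from h import *
o=r.get_obs();print(axes(o).round(3))
rois={"scene":(185,165,335,265),"side":(255,180,350,300)}
ims=[]
for n,(a,b,c,d) in rois.items():
    f=imaging.grab_frame(n);im=f['color'];hsv=cv2.cvtColor(im,cv2.COLOR_RGB2HSV)
    m=np.zeros(im.shape[:2],bool);m[b:d,a:c]=1
    def cen(mask,z,name):
        mask=(mask&m).astype(np.uint8);k,l,s,ce=cv2.connectedComponentsWithStats(mask)
        i=1+np.argmax(s[1:,4]);print(n,name,s[i],ce[i].round(1),onplane(f,ce[i],z).round(4), 'depth',np.median(depthpts(f,np.argwhere(l==i)[:,::-1]),axis=0).round(4));return l==i
    ye=cen((hsv[...,0]>20)&(hsv[...,0]<35)&(hsv[...,1]>120),.108,'cup')
    bl=cen((hsv[...,0]>105)&(hsv[...,0]<125)&(hsv[...,1]>120),.0585,'cover')
    gr=cen((hsv[...,1]<40)&(hsv[...,2]>80)&(hsv[...,2]<170),.09,'dial')
    P=depthpts(f,np.argwhere(m)[:,::-1]);sel=(abs(P[:,2]-.09)<.006)
    print('z90 pts',sel.sum(),P[sel].mean(0),P[sel].min(0),P[sel].max(0))
    ims.append(cv2.resize(im[b-10:d+10,a-10:c+10],None,fx=4,fy=4,interpolation=cv2.INTER_CUBIC))
    cv2.imwrite(f'pics/{n}1.png',ims[-1][:,:,::-1]); print(ims[-1].shape)
E
```

```text
[[ 0.44  -0.001 -0.898]
 [ 0.898 -0.001  0.44 ]
 [-0.001 -1.    -0.   ]]
scene cup [280 221  18  18 119] [288.7 229.4] [[0.5971 0.0817 0.108 ]] depth [0.5955 0.0798 0.1032]
scene cover [ 230  187   49   47 1208] [254.6 210.4] [[ 0.5514 -0.061   0.0585]] depth [ 0.5534 -0.0596  0.0584]
scene dial [ 191  199  135   64 2504] [277.5 227.7] [[0.5965 0.0437 0.09  ]] depth [0.5914 0.0542 0.0842]
z90 pts 1517 [0.54539901 0.06843979 0.08969239] [ 0.4601288  -0.21930401  0.08403925] [0.76996847 0.15456925 0.09597265]
(480, 680, 3)
side cup [304 187  17  13 161] [311.9 193.1] [[0.5879 0.057  0.108 ]] depth [0.5884 0.0647 0.0982]
side cover [ 272  220   60   29 1169] [300.3 233.8] [[ 0.5462 -0.0786  0.0585]] depth [ 0.5452 -0.0783  0.0553]
side dial [ 265  185   70   61 1241] [294.4 205. ] [[0.5346 0.0232 0.09  ]] depth [0.5313 0.0345 0.0853]
z90 pts 945 [0.53697633 0.06147943 0.08733693] [ 0.46373037 -0.10587255  0.08400097] [0.61896173 0.15001892 0.09596533]
(560, 460, 3)
```

```bash
ls pics
```

```text
scene0.png
scene1.png
side0.png
side1.png
wrist0.png
```

View pics/scene1.png

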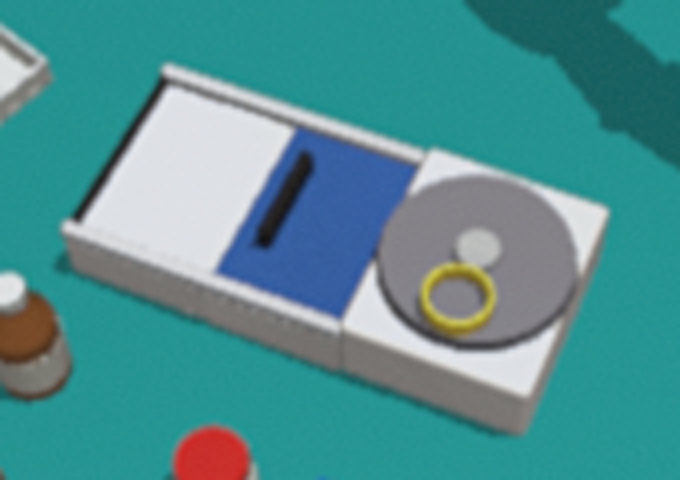

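View pics/side1.png

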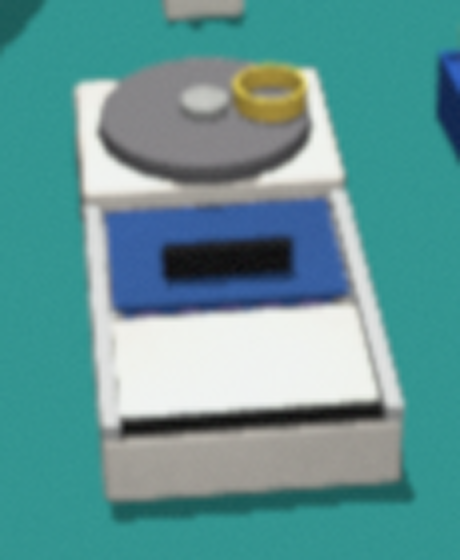

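The scene crop shows the disc, with the hub near (478,245) and the cup ring near (458,297), plus the rib running from (305,155) to (262,243). The side crop agrees, with the cup to the right of the hub.

Run:
```python
from h import *
F={n:imaging.grab_frame(n) for n in("scene","side")}
off={"scene":(175,155),"side":(245,170)}
def u(n,p): p=np.atleast_2d(p).astype(float); return (p+.5)/4-.5+np.array(off[n])
S,D=F["scene"],F["side"]
print('hub',onplane(S,u("scene",(478,243)),.1),onplane(D,u("side",(205,97)),.1))
print('cup rim',onplane(S,u("scene",(458,292)),.108),onplane(D,u("side",(269,78)),.108))
a=onplane(S,u("scene",[(307,152),(263,240)]),.0845);print('rib top',a,a.mean(0))
d=onplane(D,u("side",[(163,247),(291,241)]),.0845);print('rib top side',d,d.mean(0))
for x,y in (a,d):
    v=y-x;print(np.linalg.norm(v),np.degrees(np.arctan2(v[1],v[0])))
# block corners z
print('house top',onplane(S,u("scene",[(432,150),(608,212),(525,400)]),.075))
print('deck rails',onplane(S,u("scene",[(165,68),(65,228)]),.064))
print('house top side',onplane(D,u("side",[(80,193),(343,183),(315,70)]),.075))
print('rails side',onplane(D,u("side",[(105,432),(400,408)]),.064))
for n in F:
    f=F[n];hsv=cv2.cvtColor(f['color'],cv2.COLOR_RGB2HSV)
    m=((hsv[...,1]<45)&(hsv[...,2]>85)&(hsv[...,2]<150)).astype(np.uint8)
    P=None
    ys,xs=np.mgrid[0:420,0:560];uv=np.c_[xs.ravel(),ys.ravel()]
    W=depthpts(f,uv);sel=(abs(W[:,2]-.09)<.008)&(abs(W[:,0]-.55)<.12)&(abs(W[:,1]-.07)<.12)
    mm=(sel.reshape(420,560)).astype(np.uint8)&m
    c,_=cv2.findContours(mm,0,1);c=max(c,key=cv2.contourArea);h=cv2.convexHull(c).reshape(-1,2)
    Q=onplane(f,h,.09)[:,:2].astype(np.float32);print(n,cv2.minEnclosingCircle(Q),cv2.fitEllipse(Q))
```

```text
hub [[0.53832029 0.07400528 0.1       ]] [[0.54125657 0.06941783 0.1       ]]
cup rim [[0.59059421 0.08027246 0.108     ]] [[0.58953659 0.08000531 0.108     ]]
rib top [[ 0.50802377 -0.09399664  0.0845    ]
 [ 0.60041156 -0.08584579  0.0845    ]] [ 0.55421766 -0.08992122  0.0845    ]
rib top side [[ 0.50468242 -0.10144666  0.0845    ]
 [ 0.59171878 -0.10028168  0.0845    ]] [ 0.5482006  -0.10086417  0.0845    ]
0.09274664831153887 5.041828975494044
0.08704415999314224 0.766855570427562
house top [[ 0.45526114 -0.00419649  0.075     ]
 [ 0.45009966  0.1515338   0.075     ]
 [ 0.63717902  0.15829078  0.075     ]]
deck rails [[ 0.46808663 -0.25560206  0.064     ]
 [ 0.64897274 -0.24554791  0.064     ]]
house top side [[ 0.4476181  -0.01587881  0.075     ]
 [ 0.63567058 -0.01619436  0.075     ]
 [ 0.63006506  0.14624752  0.075     ]]
rails side [[ 0.46345015 -0.26958841  0.064     ]
 [ 0.64711274 -0.25779571  0.064     ]]
scene ((0.5445263385772705, 0.07742170989513397), 0.07897694408893585) ((0.5454640984535217, 0.07708118855953217), (0.15324987471103668, 0.15651370584964752), 162.0814971923828)
side ((0.540917158126831, 0.06313308328390121), 0.07932791113853455) ((0.5403795838356018, 0.0630725845694542), (0.15303583443164825, 0.1577475368976593), 8.737302780151367)
```

The dial centre is at about (0.542, 0.071) and the cup at (0.590, 0.080), 49 mm apart against the given 50. The block yaw is about +2.5°. I'll turn the tool so its x lies along the block's x and shut the fingers.

```bash
python3 -m jog '0 6.14 0 0 0 0 0;0 6.14 0 0 0 0 0;0 6.14 0 0 0 0 0;0 6.14 0 0 0 0 0;0 6.14 0 0 0 0 0' 40; python3 -m jog '0 6.14 0 0 0 0 0;0 6.14 0 0 0 0 0;0 6.14 0 0 0 0 0;0 6.14 0 0 0 0 0;0 6.14 0 0 0 0 0'; python3 -c "
from h import *
o=r.get_obs();A=axes(o);print(A.round(3),o['joints'].round(3));print(A.T@(np.array([.59,.08,.23])-o['tcp_pos'])*1000)"
```

```text
clock: 0.77
tcp_pos: [0.2971, 0.6061, 0.2313]
orientation: [-1.524, -0.45, 0.45]
contact_force: [0.4, 0.2, 0.7]
grip_width: 0.0256
clock: 1.18
tcp_pos: [0.2971, 0.6061, 0.2313]
orientation: [-1.571, -0.03, 0.03]
contact_force: [-0.2, -0.3, -0.5]
grip_width: 0.0001
[[ 0.999 -0.    -0.038]
 [ 0.038  0.     0.999]
 [-0.    -1.     0.   ]] [-1.387  0.485  0.257  1.568 -0.133  1.106 -1.061]
[ 272.68416921    1.2783501  -536.87826871]
```

```bash
python3 -m jog '0 0 0 18 0 -36 0;0 0 0 18 0 -36 0;0 0 0 18 0 -36 0;0 0 0 18 0 -36 0;0 0 0 18 0 -36 0'; python3 -m jog '0 0 0 18 0 -36 0;0 0 0 18 0 -36 0;0 0 0 18 0 -36 0;0 0 0 18 0 -36 0;0 0 0 18 0 -36 0';python3 -m jog '0 0 0 18 0 -36 0;0 0 0 18 0 -36 0;0 0 0 18 0 -36 0;0 0 0 10 0 -20 0;0 0 0 0 0 0 0'
python3 - <<'E'
from h import *
o=r.get_obs();f=imaging.grab_frame("wrist");print(o['tcp_pos'],o['joints'].round(2))
cv2.imwrite("pics/w2.png",f['color'][:,:,::-1])
ys,xs=np.mgrid[0:420,0:560];W=depthpts(f,np.c_[xs.ravel(),ys.ravel()],o).reshape(420,560,3)
hsv=cv2.cvtColor(f['color'],cv2.COLOR_RGB2HSV)
ye=(hsv[...,0]>20)&(hsv[...,0]<35)&(hsv[...,1]>120)
m=ye&(abs(W[...,2]-.108)<.004);c,_=cv2.findContours(m.astype(np.uint8),0,1)
h=cv2.convexHull(np.concatenate(c)).reshape(-1,2)
print('cup',m.sum(),cv2.minEnclosingCircle(onplane(f,h,.108,o)[:,:2].astype(np.float32)))
m=(hsv[...,1]<60)&(hsv[...,2]>60)&(hsv[...,2]<170)&(abs(W[...,2]-.09)<.005)
c,_=cv2.findContours(m.astype(np.uint8),0,1);c=max(c,key=cv2.contourArea);h=cv2.convexHull(c).reshape(-1,2)
print('dial',m.sum(),cv2.minEnclosingCircle(onplane(f,h,.09,o)[:,:2].astype(np.float32)))
m=(hsv[...,2]<60)&(abs(W[...,2]-.0845)<.006)&(W[...,1]<0)
if m.sum():
  k,l,s,_=cv2.connectedComponentsWithStats(m.astype(np.uint8));i=1+np.argmax(s[1:,4]);p=np.argwhere(l==i)[:,::-1]
  print('rib',s[i],cv2.minAreaRect(onplane(f,p,.0845,o)[:,:2].astype(np.float32)))
m=(hsv[...,0]>105)&(hsv[...,0]<125)&(hsv[...,1]>120)&(abs(W[...,2]-.0585)<.006)
print('cover',cv2.minAreaRect(W[m][:,:2].astype(np.float32)))
E
```

```text
clock: 1.6
tcp_pos: [0.3954, 0.4285, 0.2314]
orientation: [-1.57, -0.034, 0.034]
contact_force: [1.0, -0.3, -0.6]
grip_width: -0.0002
clock: 2.02
tcp_pos: [0.4932, 0.2525, 0.2316]
orientation: [-1.57, -0.035, 0.034]
contact_force: [0.6, 1.0, 0.1]
grip_width: 0.0001
clock: 2.43
tcp_pos: [0.5645, 0.1222, 0.2319]
orientation: [-1.573, -0.029, 0.025]
contact_force: [0.3, 0.1, -0.0]
grip_width: 0.0005
[0.56446521 0.12224235 0.2318836 ] [-0.68  0.33  0.45  1.82 -0.16  1.02 -0.13]
cup 731 ((0.589830756187439, 0.07909408211708069), 0.028251055628061295)
dial 16151 ((0.5400860905647278, 0.07408484816551208), 0.07852687686681747)
rib [489 328   4   1   4] ((0.7754262089729309, -0.0029710514936596155), (2.8334761736914515e-07, 0.003189294133335352), 89.18028259277344)
cover ((0.723722517490387, 0.043987855315208435), (0.37093275785446167, 0.15801282227039337), 55.402587890625)
```

View pics/w2.png

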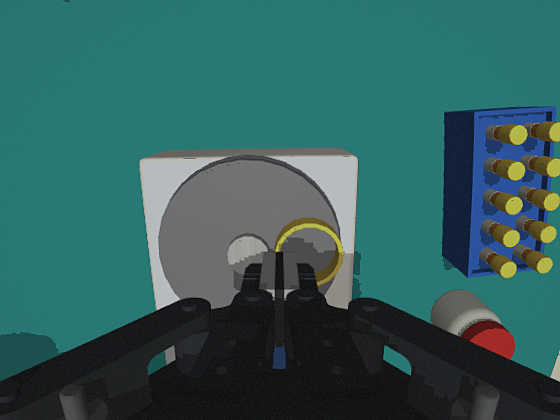

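In the wrist view the cup ring is near (310,250) and the dial near (250,240), partly hidden by the fingers. Fitted radii are 28.3 and 78.5 mm against the true 28 and 79, and they lie 50.0 mm apart, so the measurements hold together. Next I go over the cup.

```bash
python3 -m jog '0 0 0 6 14 -11 0;0 0 0 6 20 -11 0;0 0 0 6 20 -11 0;0 0 0 6 20 -11 0;0 0 0 0 20 0 0'; python3 -m jog '0 0 0 0 0 0 0;0 0 0 0 0 0 0;0 0 0 0 0 0 0;0 0 0 0 0 0 0;0 0 0 0 0 0 0'
python3 - <<'E'
from h import *
o=r.get_obs();A=axes(o);print(A.round(3),o['tcp_pos'],A.T@(np.array([.59,.0795,.096])-o['tcp_pos'])*1000)
F={n:imaging.grab_frame(n) for n in("scene","side","wrist")}
a=F["scene"]["color"][165:265,215:345];b=F["side"]["color"][140:250,240:360]
cv2.imwrite("pics/a3.png",cv2.resize(a,None,fx=5,fy=5,interpolation=2)[:,:,::-1])
cv2.imwrite("pics/b3.png",cv2.resize(b,None,fx=5,fy=5,interpolation=2)[:,:,::-1])
cv2.imwrite("pics/w3.png",F["wrist"]["color"][:,:,::-1])
E
```

```text
clock: 2.9
tcp_pos: [0.5886, 0.0854, 0.1366]
orientation: [-1.571, -0.034, 0.033]
contact_force: [0.4, -0.2, 0.0]
grip_width: 0.0
clock: 3.32
tcp_pos: [0.5886, 0.0871, 0.1387]
orientation: [-1.569, -0.037, 0.033]
contact_force: [0.3, -0.7, -0.0]
grip_width: -0.0001
[[ 0.999  0.002 -0.044]
 [ 0.044  0.001  0.999]
 [ 0.002 -1.     0.001]] [0.58859413 0.08712526 0.13869808] [ 0.97256133 42.69279459 -7.72183879]
```

View pics/a3.png

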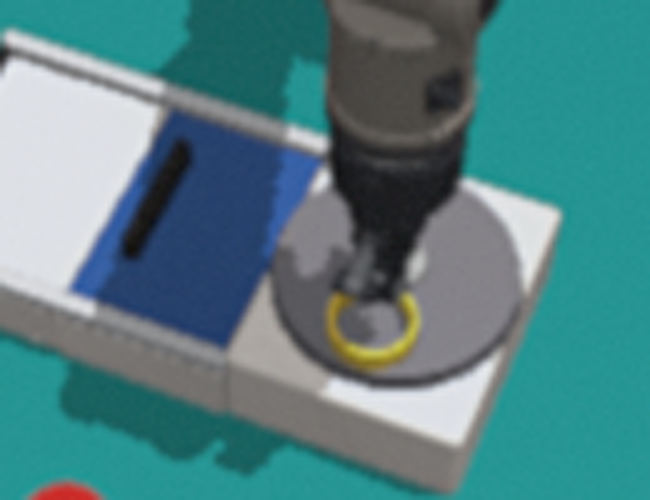

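View pics/b3.png

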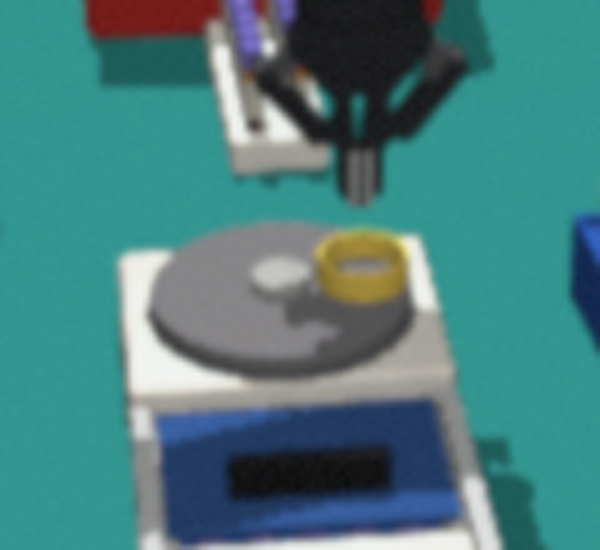

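View pics/w3.png

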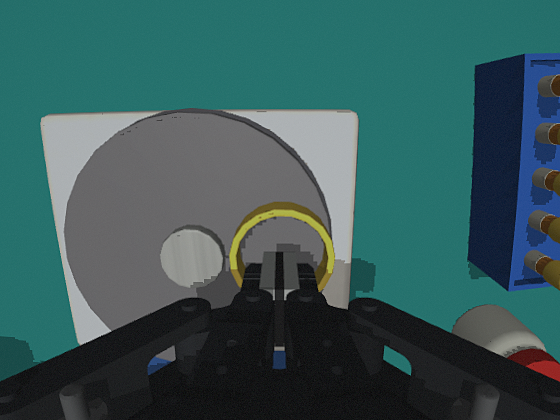

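The fingertips (about 20 mm across) hang just behind the cup's centre. The wrist view has the ring at (282,255), in line with the fingers. The computed remaining move is x +1, z −8 and down 42 mm.

```bash
python3 -m jog '0 0 0 1 0 -8 0;0 0 0 0 10 0 0;0 0 0 0 10 0 0;0 0 0 0 5 0 0;0 0 0 0 0 0 0'; python3 -m jog '0 0 0 0 5 0 0;0 0 0 0 5 0 0;0 0 0 0 5 0 0;0 0 0 0 0 0 0;0 0 0 0 0 0 0'
python3 - <<'E'
from h import *
o=r.get_obs();print(o['tcp_pos'],o['contact_force'])
F={n:imaging.grab_frame(n) for n in("scene","side","wrist")}
a=F["scene"]["color"][185:265,235:345];b=F["side"]["color"][150:230,250:360]
cv2.imwrite("pics/ab4.png",np.vstack([cv2.resize(q,None,fx=3.7,fy=3.7,interpolation=2) for q in(a,b)])[:,:,::-1])
E
```

```text
clock: 3.88
tcp_pos: [0.5878, 0.0781, 0.1101]
orientation: [-1.571, -0.031, 0.037]
contact_force: [-0.2, -0.2, -0.3]
grip_width: 0.0002
clock: 4.3
tcp_pos: [0.5891, 0.0783, 0.097]
orientation: [-1.571, -0.034, 0.035]
contact_force: [0.3, 0.9, -0.0]
grip_width: -0.0
[0.58907762 0.07826863 0.09695986] [ 0.29573946  0.88053563 -0.01210953]
```

View pics/ab4.png

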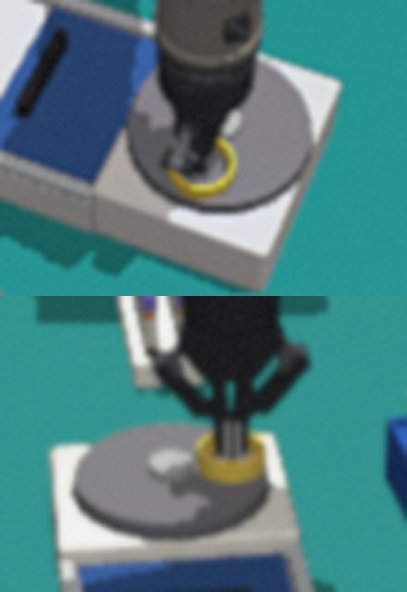

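The tips are inside the cup with no load. I'll work out the tangential shifts for a clockwise swirl of 0.14 rad (7 mm) per call.

```bash
cat > tab.py <<'E'
from h import *
import sys
C=np.array([.541,.0735])
o=r.get_obs();A=axes(o);p=o['tcp_pos'][:2]-C
ph=np.arctan2(p[1],p[0]);print('phi',ph.round(3),'rad mm',(np.hypot(*p)*1000).round(1),'F',o['contact_force'].round(1))
st=float(sys.argv[1]);n=int(sys.argv[2])
ex=A[:2,0];ez=A[:2,2]
prev=o['tcp_pos'][:2]
for k in range(n):
    q=C+.05*np.array([np.cos(ph-st*(k+1)),np.sin(ph-st*(k+1))]);d=(q-prev)*1000/5;prev=q
    print(round(ph-st*(k+1),2),'x %.1f z %.1f'%(d@ex,d@ez))
E
cat > st.py <<'E'
from h import *
C=np.array([.541,.0735]);o=r.get_obs();p=o['tcp_pos'][:2]-C;ph=np.arctan2(p[1],p[0]);t=np.array([np.sin(ph),-np.cos(ph)])
f=o['contact_force'];print('phi %.3f r %.1f Ft %.1f Fr %.1f'%(ph,1000*np.hypot(*p),f[:2]@t,f[:2]@p/np.hypot(*p)))
E
python3 tab.py .14 12; python3 -c "
import os;print(os.listdir('.'))"
```

```text
phi 0.099 rad mm 48.8 F [-0.9  0.6  1.3]
-0.04 x 0.2 z -1.4
-0.18 x -0.2 z -1.4
-0.32 x -0.4 z -1.3
-0.46 x -0.6 z -1.3
-0.6 x -0.8 z -1.2
-0.74 x -0.9 z -1.1
-0.88 x -1.1 z -0.9
-1.02 x -1.2 z -0.8
-1.16 x -1.3 z -0.6
-1.3 x -1.3 z -0.4
-1.44 x -1.4 z -0.2
-1.58 x -1.4 z -0.0
['st.py', 'tab.py', 'pics', 'h.py']
```

```bash
python3 -m jog '0 0 0 0.2 0 -1.4 0;0 0 0 0.2 0 -1.4 0;0 0 0 0.2 0 -1.4 0;0 0 0 0.2 0 -1.4 0;0 0 0 0.2 0 -1.4 0'|grep force; python3 st.py; python3 -m jog '0 0 0 -0.2 0 -1.4 0;0 0 0 -0.2 0 -1.4 0;0 0 0 -0.2 0 -1.4 0;0 0 0 -0.2 0 -1.4 0;0 0 0 -0.2 0 -1.4 0'|grep force; python3 st.py;python3 -m jog '0 0 0 -0.4 0 -1.3 0;0 0 0 -0.4 0 -1.3 0;0 0 0 -0.4 0 -1.3 0;0 0 0 -0.4 0 -1.3 0;0 0 0 -0.4 0 -1.3 0'|grep force; python3 st.py
```

```text
contact_force: [0.4, 0.8, 0.1]
phi -0.049 r 49.7 Ft -0.8 Fr 0.4
contact_force: [1.3, 8.0, -0.3]
phi -0.150 r 49.8 Ft -8.1 Fr 0.1
contact_force: [2.2, 6.6, -0.8]
phi -0.267 r 49.6 Ft -6.9 Fr 0.3
```

```bash
python3 -m jog '0 0 0 -0.6 0 -1.3 0;0 0 0 -0.6 0 -1.3 0;0 0 0 -0.6 0 -1.3 0;0 0 0 -0.6 0 -1.3 0;0 0 0 -0.6 0 -1.3 0'|grep force; python3 st.py
python3 - <<'E'
from h import *
F={n:imaging.grab_frame(n) for n in("scene","side","wrist")}
a=F["scene"]["color"][185:265,235:345];b=F["side"]["color"][150:230,250:360]
cv2.imwrite("pics/ab5.png",np.vstack([cv2.resize(q,None,fx=3.7,fy=3.7,interpolation=2) for q in(a,b)])[:,:,::-1])
print(r.get_obs()['contact_force'])
E
```

```text
contact_force: [2.6, 4.6, -2.0]
phi -0.414 r 49.5 Ft -5.3 Fr 0.5
[ 2.29269665  5.5969275  -1.26954086]
```

View pics/ab5.png

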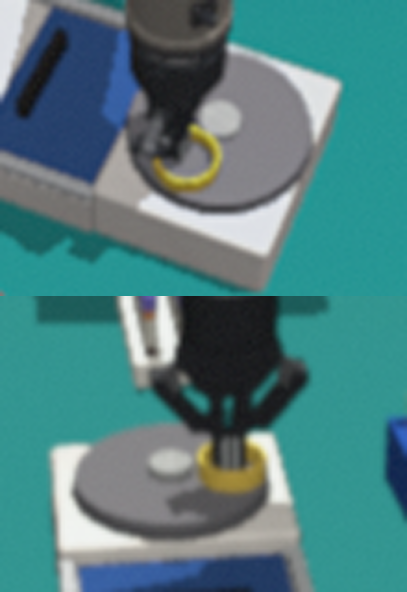

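The cup has moved clockwise with the tips pressed on its leading wall, and the drag reads 4–6 N. Continuing.

```bash
python3 -m jog '0 0 0 -0.8 0 -1.2 0;0 0 0 -0.8 0 -1.2 0;0 0 0 -0.8 0 -1.2 0;0 0 0 -0.8 0 -1.2 0;0 0 0 -0.8 0 -1.2 0'|grep force; python3 st.py; python3 -m jog '0 0 0 -0.9 0 -1.1 0;0 0 0 -0.9 0 -1.1 0;0 0 0 -0.9 0 -1.1 0;0 0 0 -0.9 0 -1.1 0;0 0 0 -0.9 0 -1.1 0'|grep force; python3 st.py
```

```text
contact_force: [2.9, 5.0, -2.2]
phi -0.573 r 49.5 Ft -5.8 Fr -0.3
contact_force: [3.2, 5.3, -1.9]
phi -0.715 r 49.8 Ft -6.1 Fr -1.1
```

```bash
python3 -m jog '0 0 0 -1.1 0 -0.9 0;0 0 0 -1.1 0 -0.9 0;0 0 0 -1.1 0 -0.9 0;0 0 0 -1.1 0 -0.9 0;0 0 0 -1.1 0 -0.9 0'|grep force; python3 st.py
```

```text
contact_force: [4.4, 5.4, -3.8]
phi -0.858 r 49.9 Ft -6.8 Fr -1.2
```

```bash
python3 tab.py .14 14
```

```text
phi -0.858 rad mm 49.9 F [ 4.4  5.4 -3.8]
-1.0 x -1.1 z -0.8
-1.14 x -1.3 z -0.6
-1.28 x -1.3 z -0.4
-1.42 x -1.4 z -0.2
-1.56 x -1.4 z -0.1
-1.7 x -1.4 z 0.1
-1.84 x -1.4 z 0.3
-1.98 x -1.3 z 0.5
-2.12 x -1.2 z 0.7
-2.26 x -1.1 z 0.9
-2.4 x -1.0 z 1.0
-2.54 x -0.8 z 1.1
-2.68 x -0.7 z 1.2
-2.82 x -0.5 z 1.3
```

```bash
python3 -m jog '0 0 0 -1.2 0 -0.8 0;0 0 0 -1.2 0 -0.8 0;0 0 0 -1.2 0 -0.8 0;0 0 0 -1.2 0 -0.8 0;0 0 0 -1.2 0 -0.8 0'; python3 st.py
```

```text
clock: 7.93
tcp_pos: [0.5682, 0.0312, 0.0978]
orientation: [-1.57, -0.038, 0.032]
contact_force: [4.9, 4.0, -1.1]
grip_width: -0.0001
phi -1.000 r 50.3 Ft -6.3 Fr -0.7
```

```bash
python3 -m jog '0 0 0 -1.3 0 -0.6 0;0 0 0 -1.3 0 -0.6 0;0 0 0 -1.3 0 -0.6 0;0 0 0 -1.3 0 -0.6 0;0 0 0 -1.3 0 -0.6 0'; python3 st.py
```

```text
clock: 8.35
tcp_pos: [0.5623, 0.0276, 0.0981]
orientation: [-1.57, -0.038, 0.031]
contact_force: [6.5, 3.7, -0.6]
grip_width: -0.0002
phi -1.136 r 50.6 Ft -7.4 Fr -0.6
```

```bash
python3 -m jog '0 0 0 -1.4 0 -0.4 0;0 0 0 -1.4 0 -0.4 0;0 0 0 -1.4 0 -0.4 0;0 0 0 -1.4 0 -0.4 0;0 0 0 -1.4 0 -0.4 0'|grep force; python3 st.py
```

```text
contact_force: [6.0, 3.3, -1.7]
phi -1.280 r 50.5 Ft -6.7 Fr -1.5
```

```bash
python3 -m jog '0 0 0 -1.4 0 -0.2 0;0 0 0 -1.4 0 -0.2 0;0 0 0 -1.4 0 -0.2 0;0 0 0 -1.4 0 -0.2 0;0 0 0 -1.4 0 -0.2 0'|grep force; python3 st.py
```

```text
contact_force: [6.4, 2.1, -1.6]
phi -1.418 r 50.6 Ft -6.6 Fr -1.1
```

```bash
python3 -m jog '0 0 0 -1.4 0 0 0;0 0 0 -1.4 0 0 0;0 0 0 -1.4 0 0 0;0 0 0 -1.4 0 0 0;0 0 0 -1.4 0 0 0'|grep force; python3 st.py
```

```text
contact_force: [5.0, 1.6, -1.4]
phi -1.554 r 50.6 Ft -5.0 Fr -1.5
```

```bash
python3 -m jog '0 0 0 -1.4 0 0.1 0;0 0 0 -1.4 0 0.1 0;0 0 0 -1.4 0 0.1 0;0 0 0 -1.4 0 0.1 0;0 0 0 -1.4 0 0.1 0'|grep force; python3 st.py
```

```text
contact_force: [6.0, 0.5, -1.4]
phi -1.687 r 51.1 Ft -5.9 Fr -1.2
```

```bash
python3 -m jog '0 0 0 -1.4 0 0.4 0;0 0 0 -1.4 0 0.4 0;0 0 0 -1.4 0 0.4 0;0 0 0 -1.4 0 0.4 0;0 0 0 -1.4 0 0.4 0'|grep force; python3 st.py
```

```text
contact_force: [6.5, -0.3, -0.4]
phi -1.827 r 51.3 Ft -6.4 Fr -1.4
```

```bash
python3 -m jog '0 0 0 -1.3 0 0.6 0;0 0 0 -1.3 0 0.6 0;0 0 0 -1.3 0 0.6 0;0 0 0 -1.3 0 0.6 0;0 0 0 -1.3 0 0.6 0'|grep force; python3 st.py
```

```text
contact_force: [6.8, -2.1, -0.9]
phi -1.967 r 51.2 Ft -7.0 Fr -0.7
```

```bash
python3 -m jog '0 0 0 -1.2 0 0.7 0;0 0 0 -1.2 0 0.7 0;0 0 0 -1.2 0 0.7 0;0 0 0 -1.2 0 0.7 0;0 0 0 -1.2 0 0.7 0'|grep force; python3 st.py
```

```text
contact_force: [5.2, -1.3, -0.5]
phi -2.107 r 51.3 Ft -5.1 Fr -1.5
```

```bash
python3 -m jog '0 0 0 -1.1 0 0.9 0;0 0 0 -1.1 0 0.9 0;0 0 0 -1.1 0 0.9 0;0 0 0 -1.1 0 0.9 0;0 0 0 -1.1 0 0.9 0'|grep force; python3 st.py;python3 tab.py .14 14
```

```text
contact_force: [6.0, -3.1, -2.1]
phi -2.240 r 51.1 Ft -6.7 Fr -1.3
phi -2.24 rad mm 51.1 F [ 6.  -3.1 -2.1]
-2.38 x -0.8 z 1.2
-2.52 x -0.8 z 1.1
-2.66 x -0.7 z 1.2
-2.8 x -0.5 z 1.3
-2.94 x -0.3 z 1.4
-3.08 x -0.1 z 1.4
-3.22 x 0.1 z 1.4
-3.36 x 0.3 z 1.4
-3.5 x 0.5 z 1.3
-3.64 x 0.6 z 1.2
-3.78 x 0.8 z 1.1
-3.92 x 1.0 z 1.0
-4.06 x 1.1 z 0.9
-4.2 x 1.2 z 0.7
```

```bash
python3 -m jog '0 0 0 -0.9 0 1 0;0 0 0 -0.9 0 1 0;0 0 0 -0.9 0 1 0;0 0 0 -0.9 0 1.1 0;0 0 0 -0.9 0 1.1 0'|grep force; python3 st.py
```

```text
contact_force: [6.0, -3.3, -0.7]
phi -2.376 r 50.8 Ft -6.6 Fr -2.0
```

```bash
python3 -m jog '0 0 0 -0.8 0 1.1 0;0 0 0 -0.8 0 1.1 0;0 0 0 -0.8 0 1.1 0;0 0 0 -0.8 0 1.2 0;0 0 0 -0.7 0 1.2 0'|grep force; python3 st.py
```

```text
contact_force: [5.6, -3.5, -0.9]
phi -2.510 r 50.6 Ft -6.1 Fr -2.5
```

```bash
python3 -m jog '0 0 0 -0.7 0 1.2 0;0 0 0 -0.7 0 1.2 0;0 0 0 -0.7 0 1.2 0;0 0 0 -0.6 0 1.2 0;0 0 0 -0.6 0 1.2 0'|grep force; python3 st.py
```

```text
contact_force: [4.4, -3.8, 0.7]
phi -2.649 r 50.9 Ft -5.4 Fr -2.0
```

```bash
python3 -m jog '0 0 0 -0.5 0 1.3 0;0 0 0 -0.5 0 1.3 0;0 0 0 -0.5 0 1.3 0;0 0 0 -0.5 0 1.3 0;0 0 0 -0.5 0 1.3 0'|grep force; python3 st.py
```

```text
contact_force: [3.5, -5.0, 0.6]
phi -2.778 r 51.1 Ft -5.9 Fr -1.5
```

```bash
python3 -m jog '0 0 0 -0.3 0 1.4 0;0 0 0 -0.3 0 1.4 0;0 0 0 -0.3 0 1.4 0;0 0 0 -0.3 0 1.4 0;0 0 0 -0.3 0 1.4 0'|grep force; python3 st.py
```

```text
contact_force: [3.8, -5.0, 1.2]
phi -2.917 r 51.2 Ft -5.7 Fr -2.6
```

```bash
python3 -m jog '0 0 0 0 0 1.4 0;0 0 0 0 0 1.4 0;0 0 0 0 0 1.4 0;0 0 0 0 0 1.4 0;0 0 0 0 0 1.4 0'|grep force; python3 st.py
```

```text
contact_force: [2.0, -6.4, 3.2]
phi -3.052 r 50.7 Ft -6.6 Fr -1.4
```

```bash
python3 -m jog '0 0 0 0.1 0 1.4 0;0 0 0 0.1 0 1.4 0;0 0 0 0.1 0 1.4 0;0 0 0 0.2 0 1.4 0;0 0 0 0.2 0 1.4 0'|grep force; python3 st.py
```

```text
contact_force: [2.0, -6.4, 1.9]
phi 3.093 r 50.5 Ft -6.3 Fr -2.3
```

```bash
python3 -m jog '0 0 0 0.3 0 1.4 0;0 0 0 0.3 0 1.4 0;0 0 0 0.3 0 1.4 0;0 0 0 0.3 0 1.4 0;0 0 0 0.4 0 1.4 0'; python3 st.py;python3 tab.py .14 10
```

```text
clock: 15.02
tcp_pos: [0.4911, 0.0826, 0.0976]
orientation: [-1.574, -0.032, 0.032]
contact_force: [-0.2, -6.8, 4.4]
grip_width: -0.0001
phi 2.960 r 50.7 Ft -6.7 Fr -1.0
phi 2.96 rad mm 50.7 F [-0.2 -6.8  4.4]
2.82 x 0.5 z 1.3
2.68 x 0.6 z 1.3
2.54 x 0.8 z 1.2
2.4 x 0.9 z 1.1
2.26 x 1.1 z 0.9
2.12 x 1.2 z 0.8
1.98 x 1.3 z 0.6
1.84 x 1.3 z 0.4
1.7 x 1.4 z 0.2
1.56 x 1.4 z 0.0
```

```bash
python3 -m jog '0 0 0 0.5 0 1.3 0;0 0 0 0.5 0 1.3 0;0 0 0 0.5 0 1.3 0;0 0 0 0.5 0 1.3 0;0 0 0 0.6 0 1.3 0'|grep force; python3 st.py
```

```text
contact_force: [-0.1, -2.8, 2.3]
phi 2.819 r 51.0 Ft -2.7 Fr -0.8
```

```bash
python3 -m jog '0 0 0 0.7 0 1.2 0;0 0 0 0.7 0 1.2 0;0 0 0 0.7 0 1.2 0;0 0 0 0.7 0 1.2 0;0 0 0 0.7 0 1.2 0'|grep force; python3 st.py
```

```text
contact_force: [-3.5, -5.3, 2.3]
phi 2.644 r 51.6 Ft -6.3 Fr 0.5
```

The force dipped and the lag shrank, so I'll stop and look.

```bash
python3 st.py
cat > cup.py <<'E'
from h import *
import sys
def circ(P):
    A=np.c_[2*P,np.ones(len(P))];s=np.linalg.lstsq(A,(P**2).sum(1),rcond=None)[0];return s[:2],np.sqrt(s[2]+s[:2]@s[:2])
o=r.get_obs();C=np.array([.541,.0735])
for n in sys.argv[2:]:
    f=imaging.grab_frame(n);hsv=cv2.cvtColor(f['color'],cv2.COLOR_RGB2HSV)
    ys,xs=np.mgrid[0:420,0:560];W=depthpts(f,np.c_[xs.ravel(),ys.ravel()],o).reshape(420,560,3)
    ye=(hsv[...,0]>20)&(hsv[...,0]<35)&(hsv[...,1]>110)&(np.hypot(W[...,0]-C[0],W[...,1]-C[1])<.095)
    top=ye&(abs(W[...,2]-.108)<.004)
    P=onplane(f,np.argwhere(top)[:,::-1],.108,o)[:,:2];
    if len(P)<10: print(n,'few');continue
    (c,R_)=circ(P);e=cv2.minEnclosingCircle(P.astype(np.float32))
    for q,rr in((c,R_),e): q=np.array(q)-C;print(n,top.sum(),'cup phi %.3f r %.1f ringR %.1f'%(np.arctan2(q[1],q[0]),1000*np.hypot(*q),rr*1000))
    v=w2pix(f,[.541,.0735,.09],o)[0] if n!='wrist' else None
    im=f['color']
    if n!='wrist':
        x,y=int(v[0]),int(v[1]);im=cv2.resize(im[y-45:y+45,x-60:x+60],None,fx=5,fy=5,interpolation=2)
    cv2.imwrite(f"pics/{sys.argv[1]}_{n}.png",im[:,:,::-1])
E
python3 cup.py c6 scene side wrist; python3 st.py
```

```text
phi 2.644 r 51.6 Ft -6.3 Fr 0.5
scene 46 cup phi 2.838 r 48.5 ringR 25.3
scene 46 cup phi 2.828 r 46.9 ringR 27.8
side 21 cup phi 3.114 r 49.3 ringR 24.3
side 21 cup phi 3.138 r 48.8 ringR 26.8
wrist 2135 cup phi 2.873 r 50.8 ringR 25.4
wrist 2135 cup phi 2.882 r 51.2 ringR 28.6
phi 2.643 r 51.5 Ft -5.0 Fr 0.2
```

View pics/c6_wrist.png

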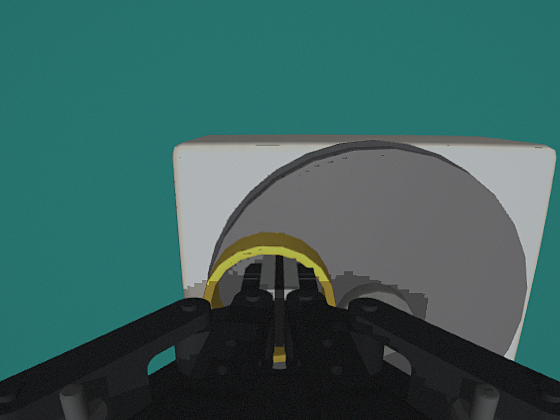

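View pics/c6_side.png

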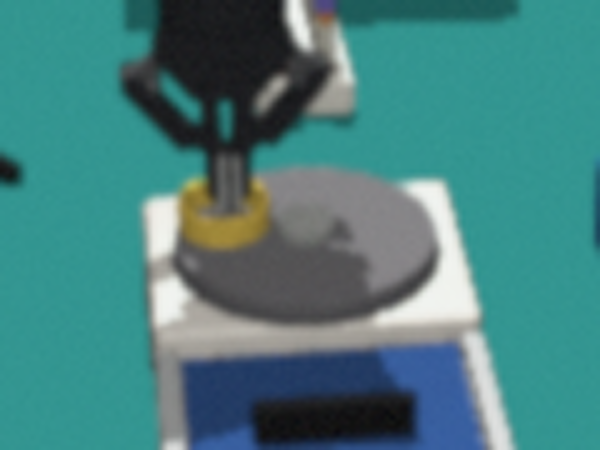

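The wrist view shows the ring around (270,285) with the tips against its leading wall, so the cup is at φ≈2.87. That could be the drop. A small 3 mm test push will tell: drag stays near 6 N if it isn't the notch and climbs if it is.

```bash
python3 -m jog '0 0 0 0.5 0 0.8 0;0 0 0 0.5 0 0.8 0;0 0 0 0.5 0 0.8 0;0 0 0 0 0 0 0;0 0 0 0 0 0 0'|grep force; python3 st.py; python3 cup.py c7 wrist
```

```text
contact_force: [-4.7, -7.4, 4.4]
phi 2.617 r 51.6 Ft -8.7 Fr 0.4
wrist 2110 cup phi 2.850 r 50.8 ringR 25.3
wrist 2110 cup phi 2.857 r 50.7 ringR 28.6
```

```bash
python3 -m jog '0 0 0 0.5 0 0.8 0;0 0 0 0.5 0 0.8 0;0 0 0 0.5 0 0.8 0;0 0 0 0 0 0 0;0 0 0 0 0 0 0'|grep force; python3 st.py; python3 cup.py c8 wrist
```

```text
contact_force: [-6.2, -8.2, 5.3]
phi 2.585 r 51.8 Ft -10.2 Fr 1.0
wrist 2069 cup phi 2.824 r 50.7 ringR 25.4
wrist 2069 cup phi 2.820 r 49.8 ringR 28.6
```

The force climbs to 10 N with little travel, so it is not plain drag. Backing the tips to mid-cup will show whether the dial re-centres.

```bash
python3 -m jog '0 0 0 -1.6 0 -2.8 0;0 0 0 -1.6 0 -2.8 0;0 0 0 -1.5 0 -2.8 0;0 0 0 -1.4 0 -2.8 0;0 0 0 -1.2 0 -2.8 0'|grep force; python3 st.py; python3 cup.py c9 wrist side scene; python3 st.py
```

```text
contact_force: [-0.3, 0.5, 0.3]
phi 2.816 r 50.7 Ft 0.4 Fr 0.4
wrist 2458 cup phi 2.896 r 50.8 ringR 25.4
wrist 2458 cup phi 2.905 r 50.4 ringR 28.4
side 25 cup phi -3.126 r 48.5 ringR 23.3
side 25 cup phi 3.131 r 47.5 ringR 26.9
scene 27 cup phi 2.859 r 48.2 ringR 25.2
scene 27 cup phi 2.844 r 47.4 ringR 26.9
phi 2.824 r 50.8 Ft 0.0 Fr -0.9
```

The cup sprang back from φ 2.82 to 2.90 and the force is zero, so the dial rests in its notch. I'll lift straight out.

```bash
python3 -m jog '0 0 0 -0.8 0 -3 0;0 0 0 0 0 0 0;0 0 0 0 -10 0 0;0 0 0 0 -20 0 0;0 0 0 0 -30 0 0'|grep -E 'force|tcp'; python3 -m jog '0 0 0 8 -5 -25 0;0 0 0 10 0 -30 0;0 0 0 10 0 -30 0;0 0 0 10 0 -30 0;0 0 0 5 0 -15 0'|grep -E 'force|tcp';  python3 -m jog '0 0 0 0 0 0 0;0 0 0 0 0 0 0;0 0 0 0 0 0 0;0 0 0 0 0 0 0;0 0 0 0 0 0 0'; python3 cup.py c10 scene side wrist; python3 -c "
from h import *
o=r.get_obs();A=axes(o);print(A.T@(np.array([.548,-.058,.066])-o['tcp_pos'])*1000)
for n in('scene','side'):
    f=imaging.grab_frame(n);print(n,w2pix(f,[[.5484,-.0953,.0845],[.541,.0735,.1]]).round(1))"
```

```text
tcp_pos: [0.4904, 0.0858, 0.1568]
contact_force: [0.2, 0.5, 0.7]
tcp_pos: [0.5417, -0.0459, 0.1636]
contact_force: [0.5, -0.6, 0.3]
clock: 18.75
tcp_pos: [0.5403, -0.0403, 0.1623]
orientation: [-1.57, -0.036, 0.036]
contact_force: [-0.5, 0.9, 0.8]
grip_width: 0.0002
scene 51 cup phi 2.842 r 47.9 ringR 25.6
scene 51 cup phi 2.840 r 47.8 ringR 28.5
side 27 cup phi 3.107 r 48.4 ringR 24.9
side 27 cup phi 3.123 r 47.0 ringR 28.0
wrist 1226 cup phi 2.934 r 49.7 ringR 25.1
wrist 1226 cup phi 3.001 r 49.0 ringR 27.3
[  6.80106331  96.32455863 -17.3870372 ]
scene [[245.3 201.5]
 [293.6 216. ]]
side [[301.3 229.5]
 [295.7 193.2]]
```

View pics/c10_scene.png

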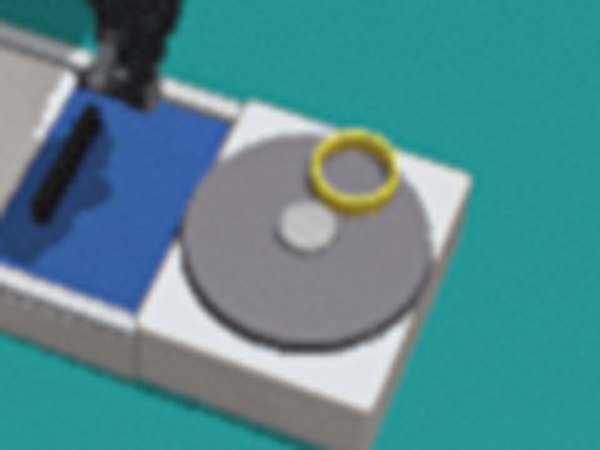

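View pics/c10_side.png

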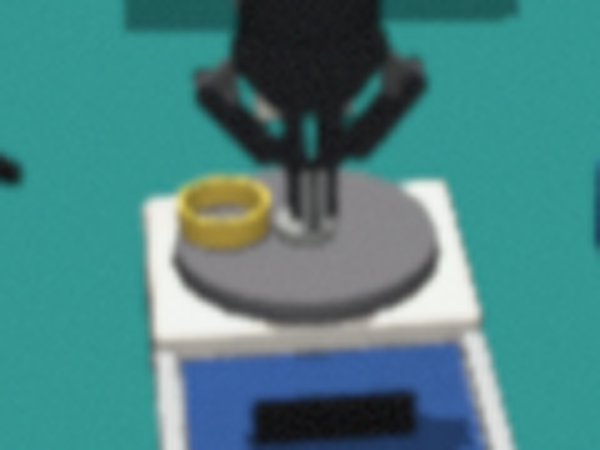

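View pics/c10_wrist.png

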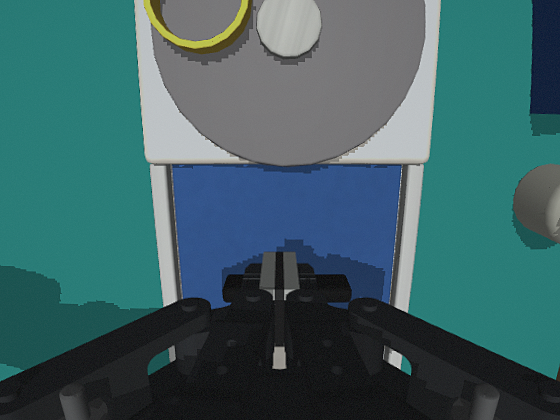

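The dial stands free with the cup at upper left and the rib clear. In the wrist view the rib spans columns 223–352 near row 285. I'll measure its dial-side edge and the block direction from this picture.

Run:
```python
from h import *
o=r.get_obs();f=imaging.grab_frame('wrist')
e=onplane(f,[(224,275),(240,275),(335,275),(351,276)],.0845,o);print('rib far edge',e)
h=onplane(f,[(150,163),(427,163)],.075,o);print('housing edge',h,np.degrees(np.arctan2(h[1,1]-h[0,1],h[1,0]-h[0,0])),np.linalg.norm(h[1]-h[0]))
print(depthpts(f,[(232,285),(344,285)],o))
A=axes(o);print(np.degrees(np.arctan2(A[1,0],A[0,0])))
```

```text
rib far edge [[ 0.50500939 -0.08243918  0.0845    ]
 [ 0.51585682 -0.0819235   0.0845    ]
 [ 0.58008678 -0.07922355  0.0845    ]
 [ 0.59106529 -0.07956598  0.0845    ]]
housing edge [[ 0.45475289 -0.00973738  0.075     ]
 [ 0.6360308  -0.00180855  0.075     ]] 2.504437545439529 0.18145121772479103
[[ 0.51001418 -0.09156535  0.08077513]
 [ 0.58772571 -0.08821871  0.08096732]]
2.519568757271288
```

The housing edge gives a yaw of 2.5°, matching the tool's yaw of 2.5°. Row 275 is the foot of the rib's face, which puts the face at y≈−0.09. I'll descend beside it at y≈−0.052.

```bash
python3 -m jog '0 0 0 7 0 -12 0;0 0 0 0 20 0 0;0 0 0 0 20 0 0;0 0 0 0 20 0 0;0 0 0 0 10 0 0'|grep -E 'force|tcp'; python3 -m jog '0 0 0 0 10 0 0;0 0 0 0 6 0 0;0 0 0 0 6 0 0;0 0 0 0 3 0 0;0 0 0 0 0 0 0'|grep -E 'force|tcp'
python3 - <<'E'
from h import *
print(r.get_obs()['contact_force'])
for n in('scene','side'):
    f=imaging.grab_frame(n);x,y=w2pix(f,[.548,-.09,.08])[0].astype(int);cv2.imwrite(f'pics/d11_{n}.png',cv2.resize(f['color'][y-45:y+45,x-60:x+60],None,fx=4,fy=4,interpolation=2)[:,:,::-1])
E
```

```text
tcp_pos: [0.5469, -0.0533, 0.0903]
contact_force: [-0.5, 0.2, 0.3]
tcp_pos: [0.548, -0.0534, 0.0671]
contact_force: [-1.2, -0.4, 0.0]
[-1.20992029 -0.3594007   0.04553293]
```

View pics/d11_side.png

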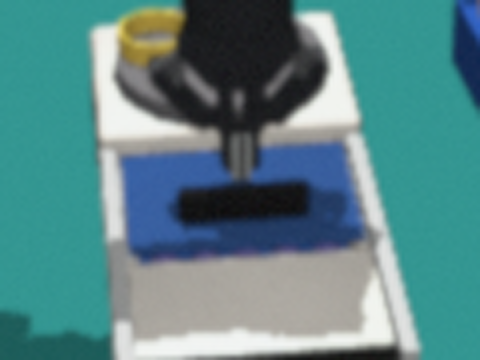

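View pics/d11_scene.png

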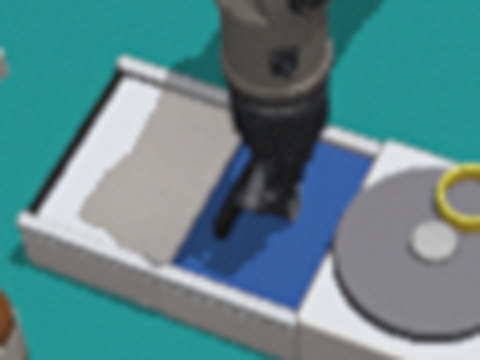

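The tips stand on the dial side of the rib, centred and clear of the cover. I'll approach gently.

```bash
python3 -m jog '0 0 0 0 0 -4 0;0 0 0 0 0 -4 0;0 0 0 0 0 -4 0;0 0 0 0 0 -4 0;0 0 0 0 0 -2 0'|grep -E 'force|tcp'
```

```text
tcp_pos: [0.5489, -0.0725, 0.0675]
contact_force: [-0.2, -0.4, -0.4]
```

```bash
python3 -m jog '0 0 0 0 0 -1.5 0;0 0 0 0 0 -1.5 0;0 0 0 0 0 -1.5 0;0 0 0 0 0 -1.5 0;0 0 0 0 0 -1 0'|grep -E 'force|tcp'
```

```text
tcp_pos: [0.5491, -0.0781, 0.0672]
contact_force: [0.3, 2.9, 1.5]
```

```bash
python3 -m jog '0 0 0 0 0 -1.2 0;0 0 0 0 0 -1.2 0;0 0 0 0 0 -1.2 0;0 0 0 0 0 -1.2 0;0 0 0 0 0 -1.2 0'|grep -E 'force|tcp'
```

```text
tcp_pos: [0.5494, -0.0844, 0.0673]
contact_force: [0.2, 1.8, -0.0]
```

The cover has moved about 6 mm with under 3 N, so it is unlocked. Pushing on.

```bash
python3 -m jog '0 0 0 0 0 -3 0;0 0 0 0 0 -3 0;0 0 0 0 0 -3 0;0 0 0 0 0 -3 0;0 0 0 0 0 -3 0'|grep -E 'force|tcp'
```

```text
tcp_pos: [0.5501, -0.0998, 0.0672]
contact_force: [0.8, 3.1, -0.0]
```

```bash
python3 -m jog '0 0 0 0 0 -5 0;0 0 0 0 0 -5 0;0 0 0 0 0 -5 0;0 0 0 0 0 -5 0;0 0 0 0 0 -5 0'|grep -E 'force|tcp'
```

```text
tcp_pos: [0.5512, -0.125, 0.0673]
contact_force: [0.5, 2.2, -0.9]
```

```bash
python3 -m jog '0 0 0 0 0 -5 0;0 0 0 0 0 -5 0;0 0 0 0 0 -5 0;0 0 0 0 0 -5 0;0 0 0 0 0 -5 0'|grep -E 'force|tcp'
```

```text
tcp_pos: [0.5523, -0.1498, 0.0673]
contact_force: [1.4, 2.5, -1.4]
```

```bash
python3 -m jog '0 0 0 0 0 -5 0;0 0 0 0 0 -5 0;0 0 0 0 0 -5 0;0 0 0 0 0 -4 0;0 0 0 0 0 -3 0'|grep -E 'force|tcp'
```

```text
tcp_pos: [0.5532, -0.1721, 0.0674]
contact_force: [1.7, 1.6, -0.1]
```

```bash
python3 -m jog '0 0 0 0 0 -3 0;0 0 0 0 0 -3 0;0 0 0 0 0 -3 0;0 0 0 0 0 -3 0;0 0 0 0 0 -2 0'|grep -E 'force|tcp'
```

```text
tcp_pos: [0.5538, -0.1858, 0.0673]
contact_force: [1.0, 2.4, 0.6]
```

```bash
python3 -m jog '0 0 0 0 0 -1 0;0 0 0 0 0 -1 0;0 0 0 0 0 -1 0;0 0 0 0 0 -1 0;0 0 0 0 0 -1 0'|grep -E 'force|tcp'
```

```text
tcp_pos: [0.554, -0.1903, 0.0673]
contact_force: [0.8, 1.3, 1.8]
```

```bash
python3 -m jog '0 0 0 0 0 -1 0;0 0 0 0 0 -1 0;0 0 0 0 0 -1 0;0 0 0 0 0 0 0;0 0 0 0 0 0 0'|grep -E 'force|tcp'
```

```text
tcp_pos: [0.5541, -0.1926, 0.0673]
contact_force: [0.7, 4.7, 4.5]
```

```bash
python3 -m jog '0 0 0 0 0 -1 0;0 0 0 0 0 -1 0;0 0 0 0 0 -1 0;0 0 0 0 0 0 0;0 0 0 0 0 0 0'|grep -E 'force|tcp'
```

```text
tcp_pos: [0.5541, -0.1927, 0.0673]
contact_force: [-1.8, 11.5, 7.9]
```

The tips stopped at y −0.1927 while the force rose, so the cover is on its end stop after about 115 mm. I'll back off, lift clear and look.

```bash
python3 -m jog '0 0 0 0 0 4 0;0 0 0 0 0 6 0;0 0 0 0 0 6 0;0 0 0 0 0 4 0;0 0 0 0 0 0 0'|grep -E 'force|tcp';python3 -m jog '0 0 0 0 -15 0 0;0 0 0 0 -30 0 0;0 0 0 0 -30 0 0;0 0 0 0 -30 0 0;0 0 0 0 -20 0 0'|grep -E 'force|tcp';python3 -m jog '0 0 0 -30 -10 0 0;0 0 0 -35 0 0 0;0 0 0 -30 0 0 0;0 0 0 0 0 0 0;0 0 0 0 0 0 0'; python3 cup.py c12 side scene wrist
python3 - <<'E'
from h import *
for n in('scene','side'):
    f=imaging.grab_frame(n);cv2.imwrite(f'pics/e12_{n}.png',f['color'][:,:,::-1])
    x,y=w2pix(f,[.548,-.1,.08])[0].astype(int);cv2.imwrite(f'pics/d12_{n}.png',cv2.resize(f['color'][y-60:y+60,x-75:x+75],None,fx=4.5,fy=4.5,interpolation=2)[:,:,::-1])
E
```

```text
tcp_pos: [0.5532, -0.1755, 0.067]
contact_force: [-0.3, 0.2, 0.2]
tcp_pos: [0.554, -0.1774, 0.1951]
contact_force: [0.2, -0.4, -0.4]
clock: 25.82
tcp_pos: [0.457, -0.181, 0.2025]
orientation: [-1.57, -0.033, 0.032]
contact_force: [1.2, 0.0, 0.4]
grip_width: 0.0
side 10 cup phi 3.086 r 47.8 ringR 24.4
side 10 cup phi 3.079 r 47.8 ringR 26.1
scene 44 cup phi 2.842 r 48.5 ringR 25.4
scene 44 cup phi 2.839 r 49.0 ringR 27.7Traceback (most recent call last):
  File "cup.py", line 11, in <module>
    P=onplane(f,np.argwhere(top)[:,::-1],.108,o)[:,:2];
      ~~~~~~~^^^^^^^^^^^^^^^^^^^^^^^^^^^^^^^^^^^
  File "h.py", line 14, in onplane
    T=c2w(f,obs);d=pix2cam(f,uv)@T[:3,:3].T;o=T[:3,3]
                   ~~~~~~~^^^^^^
  File "h.py", line 7, in pix2cam
    p=cv2.undistortPoints(uv.reshape(-1,1,2),K,np.array([f['k1'],0,0,0,0])).reshape(-1,2)
      ~~~~~~~~~~~~~~~~~~~^^^^^^^^^^^^^^^^^^^^^^^^^^^^^^^^^^^^^^^^^^^^^^^^^^
cv2.error: OpenCV(4.12.0) /io/opencv/modules/calib3d/src/undistort.dispatch.cpp:347: error: (-215:Assertion failed) CV_IS_MAT(_src) && CV_IS_MAT(_dst) && (_src->rows == 1 || _src->cols == 1) && (_dst->rows == 1 || _dst->cols == 1) && _src->cols + _src->rows - 1 == _dst->rows + _dst->cols - 1 && (CV_MAT_TYPE(_src->type) == CV_32FC2 || CV_MAT_TYPE(_src->type) == CV_64FC2) && (CV_MAT_TYPE(_dst->type) == CV_32FC2 || CV_MAT_TYPE(_dst->type) == CV_64FC2) in function 'cvUndistortPointsInternal'
```

View pics/d12_side.png

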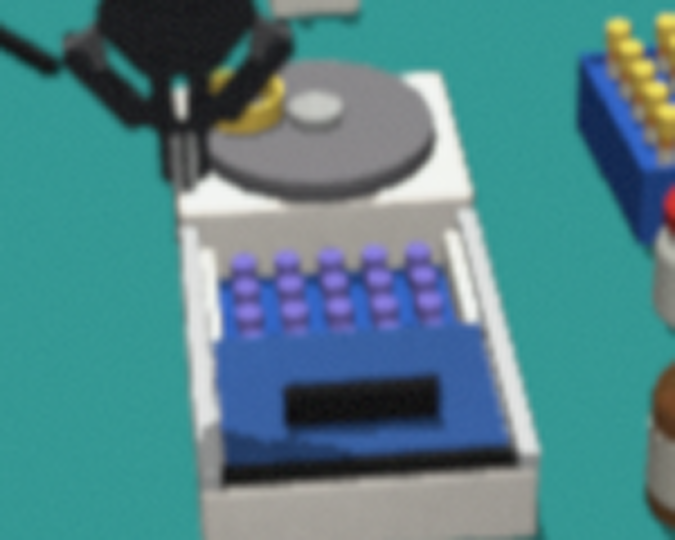

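View pics/e12_scene.png

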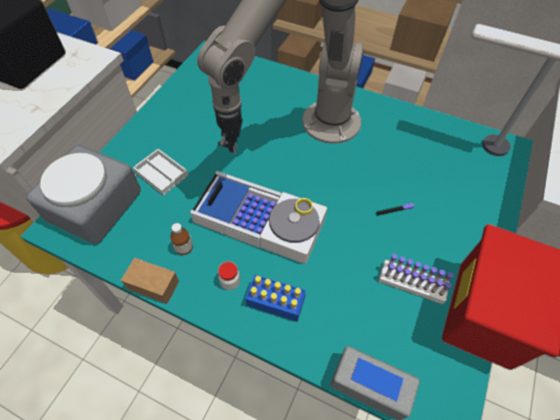

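The cover lies against the black end stop and the violet tubes are uncovered. The cup reads the same in the scene view before and after the push (φ 2.842), and the bystanders look unmoved. The arm is clear, so I'm handing in.

Run:
```python
from h import *
a=cv2.imread('pics/scene0.png');b=cv2.imread('pics/e12_scene.png')
d=cv2.absdiff(a,b).max(2)>50
for n,(x0,y0,x1,y1) in dict(tray=(130,145,190,195),reagent=(165,220,195,255),jar=(212,258,243,292),blue=(243,270,308,320),foam=(375,250,455,302),marker=(372,200,418,218)).items(): print(n,d[y0:y1,x0:x1].mean().round(3))
print(r.get_obs()['clock']);print(r.hand_in())
```

```text
tray 0.0
reagent 0.0
jar 0.0
blue 0.0
foam 0.0
marker 0.388
26.0667
the job is handed in; nothing more can be done
None
```

The lock is open and the cover is pushed fully back, with the sample tubes uncovered. I handed the job in at about 26 s of the 67 s allowed.

- **Dial:** I turned it about 3.2 rad clockwise by the cup, using shut fingertips. The drag dipped there, then climbed to about 10 N on a small test push. When I let go, the cup sprang back (φ 2.82 to 2.90) with no force on the tool, so it was sitting in the notch.
- **Cover:** I pushed the rib with about 2–3 N over roughly 115 mm until it met its stop, where the force rose to 11.5 N in y (about 14 N in all) and I backed off. The side view shows it against the black end stop.
- **Dial after the push:** the scene view gave the same cup angle before and after (2.84). The side view's cup angle was about 0.25 rad off the others throughout because few ring pixels were visible, so I did not rely on it. The final wrist-camera reading failed because the cup was out of its view.
- **Bystanders:** a before-and-after picture check showed no change at the tray, bottle, jar or either rack. The marker's patch did differ (39% of pixels). The arm's shadow crossed it in the first picture, and by eye it lies in the same place in both, so I put the difference down to the shadow. I made no closer check of it.

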